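Find the high spot of a disc on a rotation stage with a dial indicator

TASK

Slide the indicator by its post up to the steel disc, gently, until its plunger stands at about half its stroke. Then turn the stage by its crank pin through at least one whole turn, with the plunger riding on the rim all the way and never bottoming, to see where the rim runs highest. Leave the stage standing with that high spot exactly under the plunger (the largest reading), still pressed, let go of everything, and leave the loose things lying about where they are.

Things in the scene. Friction and masses are not known exactly. Their poses are not given: they have to be found in the camera images.
- rig: Fixed black base plate, 190 mm (its x) by 370 mm (its y), 12 mm thick, origin on the table under it; z up. It carries, along its own y axis (x = 0), the rotation stage at y = +85 mm and the indicator on a slide at negative y. It stands with some yaw on the table.
- axis (a point): Point on the upright spindle axis of the rotation stage, 50 mm above the table, at (0, 85, 50) mm in the rig frame. Round it turns a steel disc (radius 60 mm, 42 to 58 mm high) clamped 3.5 mm off-centre, in a direction that differs every time and has no fixed relation to the crank pin: its rim lies 56.5 to 63.5 mm from the axis. The high spot is where it lies farthest out.
- spin (a joint): Angle of the stage, rad, positive anticlockwise from above, no end stops; 0 when the crank pin lies on the rig's +x side of the spindle (starts within 0.4 of 0). Stiff turning, about 0.08 N m of friction: it stays where it is left. About 3 N at the pin turns it, plunger included.
- crank_pin (a point): Middle of the grip length of the crank pin: an upright black handle, 13 mm diameter, from 68 to 108 mm above the table, 32 mm off the spindle axis on an aluminium clamp plate (radius 40 mm, top at 64 mm) that turns with the disc; this point is at 90 mm height. Its sleeve spins freely on the pin, so fingers that hold it may keep their direction while it goes round.
- carriage (a joint): Travel of the indicator's carriage on its slide, m: 0 drawn back, grows towards the disc along the rig's +y, end stop at 0.075 (never needed). Starts between 0 and 0.025. About 6 N of friction, which holds it against the plunger's spring. Half stroke is reached between about 0.044 and 0.056, as the rim happens to stand.
- slide_post (a point): Middle of the grip length of the carriage's post: an upright black post, 14 mm diameter, from 40 to 96 mm above the table; this point is at 80 mm height, on the rig's y axis at y = -150 mm plus the carriage travel. The dial case stands 28 mm off it on the disc's side; free on the other three sides.
- dial (a point): Centre of the upward-looking dial (case radius 29 mm, 62 mm above the table), on the carriage. Its black needle points along the rig's +y, to the disc, at reading 0 and goes clockwise from above 18 degrees per mm of plunger (20 ticks of 1 mm); at half stroke it points straight back to the post. Do not touch dial, needle or plunger.
- plunger (a joint): The indicator's reading: how far its plunger is pressed in, m; 0 fully out, 0.020 bottomed, 0.010 half stroke. Its spring pushes with 0.4 N at 0, 1.4 N at 0.010 and 2.4 N at 0.020. It reads nothing until the tip touches the rim, then follows carriage and rim; turning the disc round once changes it by 7 mm from lowest to highest.
- tip (a point): Front of the plunger's steel ball tip (8 mm diameter), 50 mm above the table, in line with the spindle axis: at rest 135 mm ahead of the slide post towards the disc; it goes back as the plunger is pressed in.
- probe: The ball tip of the plunger; its origin is not on the ball, use tip for the place.
- collar: Loose steel collar, 28 mm diameter, 12 mm high, lying on the base plate; leave it.
- lens_cap: Loose grey cap, 32 mm diameter, 10 mm high, lying on the base plate; leave it.
- keypad: Hand controller, 150 x 90 x 45 mm, on the table; leave it.
- post_base: Round black base, 72 mm diameter, with a steel post to 74 mm height; leave it.
- hex_driver: Hand driver with black handle, 170 mm long, on the table; leave it.
- eyepiece: Black microscope eyepiece standing on the table, 42 mm diameter, 55 mm high; leave it.
- carton: Small cardboard carton, 45 x 90 x 40 mm; leave it.
- target_slide: Round clear target disc, 68 mm diameter, 8 mm thick; leave it.

How it is judged:
On the way, in this order (a step that is already met when the one before it is completed fails the run):
1. The indicator is slid up until the plunger is pressed to about half stroke (8 to 12 mm) (value of joint plunger between 0.008 and 0.012 m), for 0.3 s.
2. The stage has been turned through a whole turn, either way (to 5.7 rad from its zero, since it starts within 0.4 of zero), with the plunger on the rim ((value of joint spin above 5.7 rad or value of joint spin below -5.7 rad) and value of joint plunger above 0.0005 m).
At the end, for the whole second after the job is handed in: The stage stands still with the high spot under the pressed plunger: the ball tip touches the rim at least 63.38 mm from the spindle axis (the high spot is 63.5 mm from it; this allows about 13 degrees either way), the plunger neither off the rim nor bottomed, everything let go (horizontal distance between tip and axis above 0.06338 m and value of joint plunger between 0.0005 and 0.0197 m and velocity of joint spin between -0.02 and 0.02 rad/s and velocity of joint carriage between -0.002 and 0.002 m/s).
It fails at once if The plunger is bottomed or rammed: more than 5 N on its tip, or pressed in beyond 19.7 mm (contact force between probe and anything else above 5 N or value of joint plunger above 0.0197 m).
It fails at once if The stage is turned more than 0.8 rad from its zero while the plunger is off the rim ((value of joint spin above 0.8 rad or value of joint spin below -0.8 rad) and value of joint plunger below 0.0005 m).
It fails at once if The plunger's tip is pressed by the robot (contact force between probe and the arm above 1 N).
It fails at once if A loose thing is moved by more than 25 mm (distance of any of collar, lens_cap, keypad, post_base, hex_driver, eyepiece, carton, target_slide from where it was at the start of the episode above 0.025 m).
It also fails if it takes over 72 s, if anything falls off the work surface, if the arm or the gripper's body presses on something with over 40 N, if the wrist force passes 120 N, or if a joint passes its speed limit or range.

ROBOT

A 6-joint arm with a two-finger parallel gripper is mounted at the origin on the work surface. World frame = base frame: x ahead of the robot, y to its left, z up, the work surface at z = 0. Lengths are in m, angles in rad, forces in N, time in s.
With the tool pointing down it reaches from about 0.3 to 0.875 m from the base axis. Payload 4.2 kg.
Tool frame: the origin (TCP) lies where the fingers leave the gripper's body, on its centre line; the fingertips stand 73 mm ahead of it and the grasp point (between the pads) lies 54 mm ahead of it; z points along the fingers, y is the direction in which the jaws open and shut (so a half turn about z gives the same grasp; the last joint's range is limited). The gripper opens to 85 mm and grips with 20 to 120 N. Pads are 22 mm wide; open, the fingers measure 114 mm over their backs; the gripper's body (76 mm by 85 mm) begins 54 mm behind the grasp point. The pads swing forward as they close: fully open they stand 13 mm farther back than shut.
Start: joints at [-1.258, 0.32, 1.565, -0, 1.257, -0.02], TCP at [0.188, -0.543, 0.304] pointing down, gripper open.
Joint ranges: [-3.11, 3.11], [-0.84, 2.01], [0.21, 2.61], [-1.34, 4.49], [0.05, 2.63], [-2.56, 2.56]. Speed limits (rad/s): [2.57, 2.57, 3.14, 3.14, 3.14, 3.14].

INTERFACE

Orientations are given as a 3x3 rotation matrix whose columns are the frame's x, y, z axes.
In Python, from cell import manip, cams, ticket gives the robot as it stands.
- The arm moves only by the tool servo_tool, never from a script. Its argument "series" is text: rows parted by semicolons, each of 5 numbers parted by spaces: the opening, from 0 (shut) to 1 (fully open), then the shift along the world's x, y, z in mm, then the turn about the world's z in degrees. A call has 1 to 5 rows; each row shifts and turns the pose as measured when the row begins; what a row does not reach is not made up. A row lasts 1/12 s, in which the tool goes at most 41.7 mm and 7.16 degrees, less where a joint would pass 70% of its speed; a pose out of reach is approached as far as the arm can. A call with a gripper value outside its range is refused whole. The fingers move at their own pace and stop on an object; "grip_force" is the grip in N (left out, the last holds). Time passes only in rows, so rows that do not move let the fingers close. It gives the time, the measured TCP pose, the force and the opening at its end, in the units of the state.
- manip.sense(): the state, without advancing time (a new reading comes with each control period).
- cams.grab_frame(name): name is "scene" or "top" or "wrist"; returns the picture (480x640x3 uint8, red, green, blue); there is no depth.
- cams.calibration(name): a dict with "fx", "fy", "cx", "cy" (pixels), "distortion" ([k1, k2, p1, p2, k3] as OpenCV has them; the pictures are not rectified), "xyz" and "rotation" of the camera in the world; the wrist camera has in their place "mount" (4x4, takes a point from camera to tool coordinates, whose origin is the TCP and whose axes are the flange's). Camera axes: x right, y up, looking along -z (the intrinsics and any distortion apply to the point x, -y, -z); pixel columns grow to the right and rows downward; lengths in m; the calibration is good to about 2 mm. A picture is of the moment at which its call begins: read the wrist's pose just before it. calibration takes no time and is no camera call.
- ticket.finish_job(): hands the job in, once; it reports no verdict.
The state is a dict: "time_s": time; "joints": joint angles; "joint_vel": joint speeds; "joint_torque": joint torques, N m; "eef_pos": TCP position; "tool_rot": TCP orientation; "contact_force": force on the tool from outside, world axes, zero at the start; "ft_torque": the same for the moment, N m; "finger_gap": finger opening in m.
Only numpy, scipy, OpenCV 4.12 (cv2) and the standard library are available. Lean on these libraries where they do the work, as an engineer would, in place of code of your own. Each camera call takes 0.05 s, during which the arm holds its last target. There are 200 camera calls.

## Working session

There is one attempt and no reset: what is moved stays moved. The work goes in short steps, Python scripts to look and compute and a tool call to move; the robot and the scene stay as the last step left them, time stands still between calls to the robot, and variables do not carry over. Pictures are saved under pics/ and viewed, about 8 in all and at most 12, crops included, and the job is handed in when it is done.

Besides the shell and the picture viewer there is one more tool, called after "Emit:" as a command line: name --argument value ..., lists and objects as JSON in quotes. servo_tool: Moves the arm, as the interface text tells. Its arguments: {"type":"object","properties":{"series":{"type":"string"},"grip_force":{"type":"number"}},"required":["series"]}

```bash
mkdir -p pics; cat > h.py <<'E'
import numpy as np, cv2
from cell import manip, cams, ticket
def save(n,f,crop=None,s=1):
    im=cams.grab_frame(n)
    o=im if crop is None else im[crop[1]:crop[3],crop[0]:crop[2]]
    o=cv2.resize(o,None,fx=s,fy=s,interpolation=cv2.INTER_CUBIC)
    cv2.imwrite('pics/'+f,o[:,:,::-1]); return im
def cam(n,st=None):
    c=cams.calibration(n)
    K=np.array([[c['fx'],0,c['cx']],[0,c['fy'],c['cy']],[0,0,1]]);D=np.array(c['distortion'],float)
    if 'mount' in c:
        st=st or manip.sense(); M=np.array(c['mount']);R0=np.array(st['tool_rot'])
        R=R0@M[:3,:3]; p=np.array(st['eef_pos'])+R0@M[:3,3]
    else: R=np.array(c['rotation']);p=np.array(c['xyz'])
    return K,D,R,p
def px2w(n,uv,z,st=None):
    K,D,R,p=cam(n,st)
    q=cv2.undistortPoints(np.array([[uv]],float),K,D)[0,0]
    d=R@np.array([q[0],-q[1],-1]); return p+d*(z-p[2])/d[2]
def w2px(n,P,st=None):
    K,D,R,p=cam(n,st); F=np.diag([1,-1,-1.])
    q=(F@R.T@(np.atleast_2d(P)-p).T).T
    return cv2.projectPoints(q,np.zeros(3),np.zeros(3),K,D)[0][:,0]
E
python3 - <<'E'
from h import *
s=manip.sense(); print(s)
print(cams.calibration('top'),cams.calibration('wrist'))
im=save('top','top.png')
im=save('scene','scene.png')
E
```

```text
{'time_s': 0.0, 'joints': array([-1.25801574e+00,  3.20301238e-01,  1.56572433e+00, -5.35565186e-06,
        1.25740895e+00, -2.00054618e-02]), 'joint_vel': array([ 5.92664391e-04,  6.94799477e-04, -1.56425519e-03, -1.73815104e-04,
       -2.06449185e-04, -5.15222814e-05]), 'joint_torque': array([ 2.93138783e-04, -4.15526032e+01, -2.34160155e+01,  6.35510469e-05,
        8.03013914e-03, -1.07840035e-05]), 'eef_pos': array([ 0.18772282, -0.54310392,  0.3030592 ]), 'tool_rot': array([[ 9.45135341e-01,  3.26678529e-01, -5.71597517e-04],
       [ 3.26679027e-01, -9.45133719e-01,  1.75092658e-03],
       [ 3.17540314e-05, -1.84159151e-03, -9.99998304e-01]]), 'contact_force': array([0.92490561, 0.22619951, 0.28998753]), 'ft_torque': array([ 0.01700446,  0.04245463, -0.0233711 ]), 'finger_gap': 0.08570830750562217}
{'fx': 488.6124995766971, 'fy': 488.6124995766971, 'cx': 316.40650128078755, 'cy': 242.09666831796923, 'distortion': array([-0.03968722,  0.        ,  0.        ,  0.        ,  0.        ]), 'xyz': array([0.37450268, 0.00551821, 1.12758004]), 'rotation': array([[-1.02398721e-02,  9.94885476e-01, -1.00488982e-01],
       [-9.99947481e-01, -1.01452538e-02,  1.45258379e-03],
       [ 4.25668285e-04,  1.00498579e-01,  9.94937111e-01]])} {'fx': 399.265482565034, 'fy': 399.265482565034, 'cx': 324.23005680331005, 'cy': 240.26679918836348, 'distortion': array([-0.00074511,  0.        ,  0.        ,  0.        ,  0.        ]), 'mount': array([[ 2.15937496e-04,  9.59975794e-01,  2.80082895e-01,
         7.17013892e-02],
       [ 9.99999946e-01, -2.76570125e-04,  1.76958829e-04,
         1.18758559e-03],
       [ 2.47338754e-04,  2.80082842e-01, -9.59975802e-01,
        -7.04778789e-02],
       [ 0.00000000e+00,  0.00000000e+00,  0.00000000e+00,
         1.00000000e+00]])}
```

View pics/top.png

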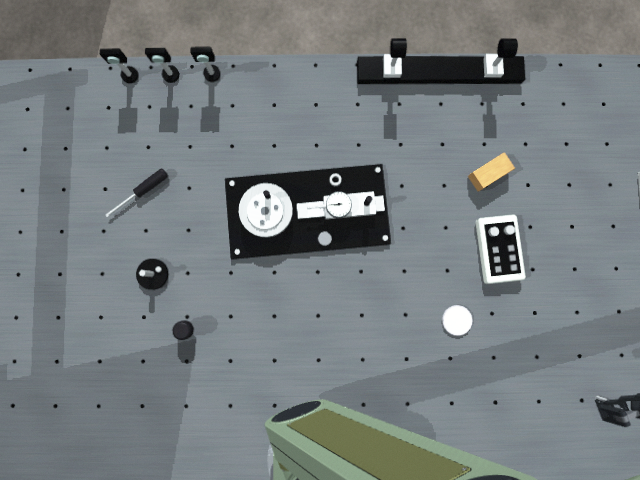

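Top view: the rig is centred near px (307,211), with the disc at (265,210), crank pin at (267,195), dial at (338,205) and post at (369,201). World +y is to the left and +x is up. I'll enlarge this.

```bash
python3 - <<'E'
import cv2
im=cv2.imread('pics/top.png')[155:270,215:400]
cv2.imwrite('pics/topc.png',cv2.resize(im,None,fx=4.3,fy=4.3,interpolation=cv2.INTER_CUBIC))
E
```

```text
(no output)
```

View pics/topc.png

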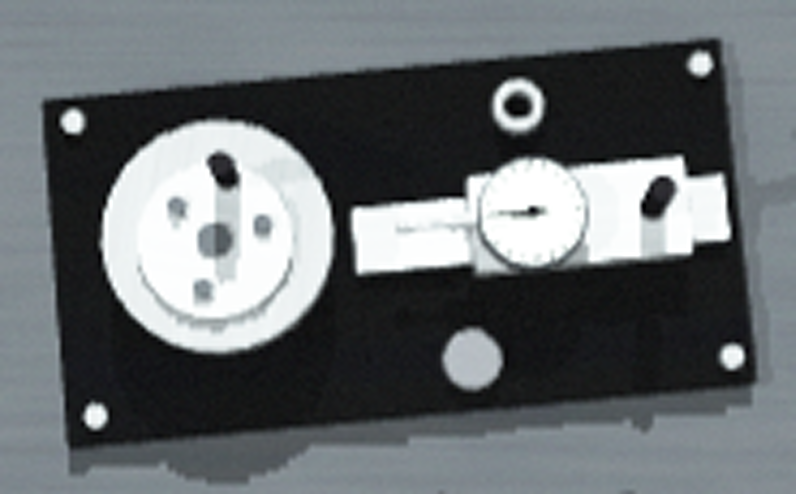

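```bash
cat >> h.py <<'E'
E
python3 - <<'E'
from h import *
f=lambda u,v:(u/4.3+215,v/4.3+155)
c=[px2w('top',f(*p),.012) for p in [(43,101),(720,40),(757,380),(68,447)]]
# rig coords: TL=(+95,+185) TR=(+95,-185) BR=(-95,-185) BL=(-95,185)
r=np.array([[.095,.185],[.095,-.185],[-.095,-.185],[-.095,.185]]);w=np.array(c)[:,:2]
o=w.mean(0);H=(r.T@(w-o));th=np.arctan2(H[0,1]-H[1,0],H[0,0]+H[1,1])
R=np.array([[np.cos(th),-np.sin(th)],[np.sin(th),np.cos(th)]])
print(o,np.degrees(th),'res',(r@R.T+o-w)*1000)
for n,p,z in [('dial',(533,212),.062),('spindle',(215,241),.066),('posttop',(664,185),.096),('pintop',(216,162),.108),('collar',(518,106),.022),('cap',(472,358),.022)]:
    q=px2w('top',f(*p),z)[:2]; print(n,q,'rig',(R.T@(q-o))*1000)
np.savez('rig.npz',o=o,R=R,th=th)
print('axis',o+R@[0,.085])
E
```

```text
[0.55986646 0.0239579 ] 4.786541048688763 res [[ 0.79255502  0.90477721]
 [ 1.68334675 -0.20169923]
 [-1.85025212 -0.84531105]
 [-0.62564965  0.14223307]]
dial [ 0.56556269 -0.04672222] rig [ -0.22144686 -70.9089367 ]
spindle [0.55149954 0.11630439] rig [-0.63200065 92.72259495]
posttop [ 0.57247275 -0.11057559] rig [   1.33634869 -135.11622537]
pintop [0.58392287 0.11146796] rig [31.27468715 85.19750953]
collar [ 0.63042082 -0.04151785] rig [ 64.84476503 -71.13472629]
cap [ 0.49475864 -0.01521492] rig [-68.14947951 -33.60336296]
axis [0.55277374 0.10866146]
```

View pics/scene.png

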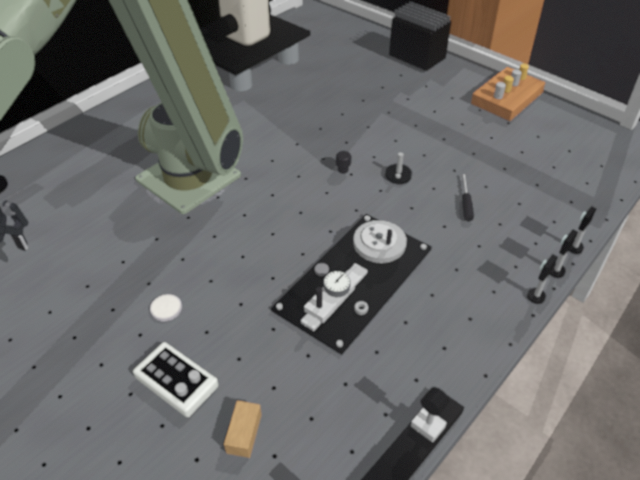

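Emit:
servo_tool --series "1 25 36 0 5.5; 1 25 36 0 5.5; 1 25 36 0 5.5; 1 25 36 0 5.5; 1 25 36 0 5.5"

```text
time_s: 0.52
eef_pos: [0.3051, -0.3719, 0.2997]
tool_rot: [[0.682, 0.731, -0.004], [0.731, -0.682, 0.001], [-0.002, -0.003, -1.0]]
contact_force: [0.6, -0.3, 0.1]
finger_gap: 0.0853
```

Emit:
servo_tool --series "1 25 36 0 5.5; 1 25 36 0 5.5; 1 25 36 0 5.5; 1 25 36 0 5.5; 1 25 36 0 5.5"

```text
time_s: 0.93
eef_pos: [0.4213, -0.1988, 0.2987]
tool_rot: [[0.245, 0.969, -0.006], [0.969, -0.245, 0.0], [-0.001, -0.005, -1.0]]
contact_force: [1.1, -1.2, -0.7]
finger_gap: 0.0854
```

Emit:
servo_tool --series "1 25 36 0 5.5; 1 25 36 0 5.5; 1 25 36 0 5.5; 1 20 30 0 5; 1 0 0 0 0"

```text
time_s: 1.35
eef_pos: [0.5146, -0.0579, 0.2974]
tool_rot: [[-0.156, 0.988, -0.005], [0.988, 0.156, 0.0], [0.001, -0.005, -1.0]]
contact_force: [0.7, -0.5, 0.4]
finger_gap: 0.0857
```

Emit:
servo_tool --series "1 25 27 3 -4; 1 24 25 3 0; 1 0 0 0 0; 1 0 0 0 0"

```text
time_s: 1.68
eef_pos: [0.5639, -0.0029, 0.3012]
tool_rot: [[-0.086, 0.996, -0.011], [0.996, 0.086, -0.001], [0.0, -0.011, -1.0]]
contact_force: [0.2, 0.1, -1.1]
finger_gap: 0.0854
```

```bash
python3 - <<'E'
from h import *
import pickle
s=manip.sense(); pickle.dump(s,open('s1.pkl','wb')); print(s['eef_pos'])
save('wrist','w1.png')
E
```

```text
[ 0.56385379 -0.00288536  0.30118488]
```

View pics/w1.png

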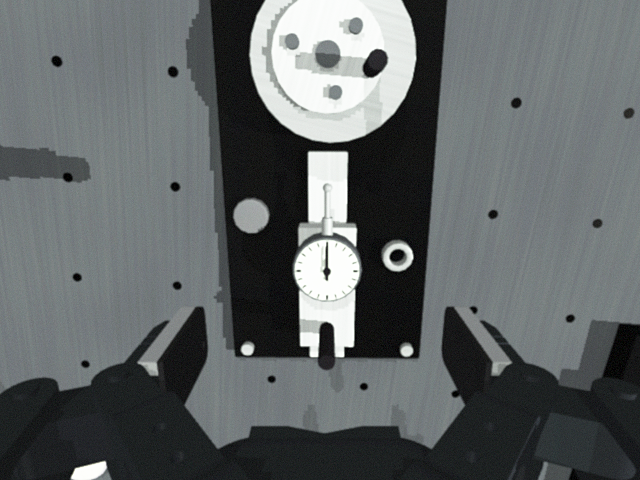

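Wrist view: spindle at (327,53), pin top at (378,58), dial centre at (327,271), tip at (328,187), post top at (327,362) and plate corners at (236,357) and (419,357). The needle reads 0.

```bash
python3 - <<'E'
from h import *
import pickle
s=pickle.load(open('s1.pkl','rb')); g=np.load('rig.npz');o,R=g['o'],g['R']
for n,p,z in [('spindle',(327,53),.066),('pintop',(378,58),.108),('pinbot',(371,70),.068),('dial',(327,271),.062),('ball',(328,187),.050),('posttop',(327,362),.096),('cornerL',(236,357),.012),('cornerR',(419,357),.012),('collar',(397,255),.024),('cap',(251,215),.022),('discR',(416,60),.058),('discL',(250,57),.058),('discB',(332,142),.058)]:
    q=px2w('wrist',p,z,s)[:2]; print(n,q.round(4),'rig',((R.T@(q-o))*1000).round(1))
print(w2px('top',np.array([[*(o+R@[0,.085]),.066],[*(o+R@[0,-.135]),.096]])))
E
```

```text
spindle [0.5539 0.1147] rig [ 1.6 90.9]
pintop [0.5857 0.108 ] rig [32.8 81.6]
pinbot [0.5858 0.106 ] rig [32.7 79.6]
dial [ 0.5683 -0.0492] rig [  2.3 -73.6]
ball [0.5631 0.0184] rig [ 2.8 -5.8]
posttop [ 0.5741 -0.1126] rig [   2.7 -137.3]
cornerL [ 0.4848 -0.1703] rig [ -91.  -187.3]
cornerR [ 0.6717 -0.1528] rig [  96.7 -185.5]
collar [ 0.6318 -0.0422] rig [ 66.2 -71.9]
cap [ 0.4968 -0.017 ] rig [-66.2 -35.5]
discR [0.6182 0.1167] rig [65.8 87.6]
discL [0.4985 0.1086] rig [-54.1  89.5]
discB [0.563  0.0542] rig [ 5.7 29.9]
[[268.47322579 210.43726161]
 [369.43029963 198.63994258]]
```

Emit:
servo_tool --series "1 3.5 -37 0 0; 1 3.5 -37 0 0; 1 3 -35 -20 0; 1 0 0 -35 0; 1 0 0 -35 0" --grip_force 25

```text
time_s: 2.15
eef_pos: [0.5728, -0.1213, 0.2167]
tool_rot: [[-0.083, 0.997, 0.005], [0.997, 0.083, -0.005], [-0.006, 0.005, -1.0]]
contact_force: [0.4, 0.1, -0.6]
finger_gap: 0.0854
```

Emit:
servo_tool --series "1 0 0 -25 0; 1 0 0 -15 0; 1 0 0 0 0; 1 0 0 0 0"

```text
time_s: 2.48
eef_pos: [0.5634, -0.1275, 0.168]
tool_rot: [[-0.073, 0.997, -0.012], [0.997, 0.073, -0.003], [-0.002, -0.012, -1.0]]
contact_force: [0.1, 0.4, 0.6]
finger_gap: 0.0856
```

Emit:
servo_tool --series "1 10 15 -10 0.6; 1 1 1 -12 0; 1 0 0 -8 0; 1 0 0 -2 0; 1 0 0 0 0"

```text
time_s: 2.9
eef_pos: [0.5744, -0.1147, 0.1398]
tool_rot: [[-0.08, 0.997, -0.005], [0.997, 0.08, -0.006], [-0.006, -0.005, -1.0]]
contact_force: [-0.4, 0.3, -0.3]
finger_gap: 0.0853
```

Emit:
servo_tool --series "0.5 -0.5 2.5 -3 0; 0.3 0 0 0 0; 0.2 0 0 0 0; 0 0 0 0 0; 0 0 0 0 0" --grip_force 25

```text
time_s: 3.32
eef_pos: [0.574, -0.113, 0.1388]
tool_rot: [[-0.079, 0.997, -0.002], [0.997, 0.079, -0.007], [-0.007, -0.002, -1.0]]
contact_force: [1.1, -0.5, -0.4]
finger_gap: 0.0253
```

Emit:
servo_tool --series "0 0 0 0 0; 0 0 0 0 0; 0 0 0 0 0; 0 0 0 0 0; 0 0 0 0 0"

```text
time_s: 3.73
eef_pos: [0.5727, -0.1131, 0.1391]
tool_rot: [[-0.08, 0.997, -0.005], [0.997, 0.08, -0.007], [-0.007, -0.005, -1.0]]
contact_force: [-0.5, -0.6, -0.3]
finger_gap: 0.0129
```

```bash
python3 - <<'E'
from h import *
s=manip.sense(); print(s['eef_pos'],s['contact_force'],s['finger_gap'])
save('wrist','w2.png')
E
```

```text
[ 0.57274992 -0.11311053  0.1390539 ] [-0.50111753 -0.57372774 -0.26543954] 0.012853743657467331
```

View pics/w2.png

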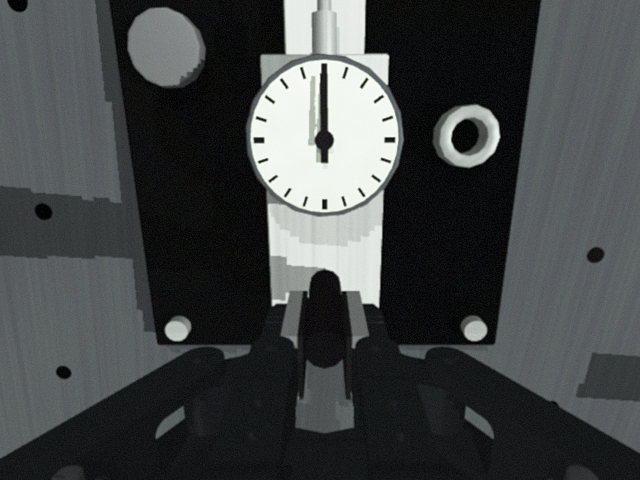

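Gripped (gap 13 mm). The needle is at 0 with the dial centre at (324,140). Next I slide towards the disc.

Emit:
servo_tool --series "0 -0.3 4 0 0; 0 -0.5 6 0 0; 0 -0.5 6 0 0; 0 -0.5 6 0 0; 0 -0.4 4 0 0"

```text
time_s: 4.2
eef_pos: [0.5711, -0.0934, 0.1391]
tool_rot: [[-0.083, 0.997, -0.003], [0.996, 0.083, -0.022], [-0.021, -0.005, -1.0]]
contact_force: [-0.2, -6.7, -1.3]
finger_gap: 0.0134
```

```bash
cat >> h.py <<'E'
def needle(im,c,r0,r1):
    "darkest direction of the needle about pixel c, deg clockwise from picture up"
    g=im.astype(float).mean(2).astype(np.float32); a=np.arange(0,360,.5); r=np.linspace(r0,r1,25)
    A=np.radians(a)[:,None]
    v=cv2.remap(g,(c[0]+r*np.sin(A)).astype(np.float32),(c[1]-r*np.cos(A)).astype(np.float32),cv2.INTER_LINEAR).mean(1)
    k=v.argmin(); d=(a-a[k]+180)%360-180; m=abs(d)<12; w=np.clip(np.median(v)-v,0,None)*m
    return (a[k]+(w*d).sum()/w.sum())%360, v.min()/np.median(v)
E
python3 - <<'E'
from h import *
s=manip.sense(); print(s['eef_pos'],s['contact_force'],s['finger_gap'])
im=save('wrist','w3.png'); print(needle(im,(324,140),20,60), needle(cv2.imread('pics/w2.png'),(324,140),20,60))
E
```

```text
[ 0.57106168 -0.09342503  0.13909135] [-0.16840392 -6.71352682 -1.32524223] 0.01335885534064692
(np.float64(359.3851981796707), np.float32(0.10682443)) (np.float64(358.78296822162287), np.float32(0.111330755))
```

Emit:
servo_tool --series "0 -0.3 4 0 0; 0 -0.3 4 0 0; 0 -0.3 4 0 0; 0 -0.3 4 0 0; 0 0 1 0 0"

```text
time_s: 4.67
eef_pos: [0.57, -0.081, 0.1391]
tool_rot: [[-0.086, 0.996, -0.002], [0.996, 0.086, -0.032], [-0.032, -0.005, -0.999]]
contact_force: [-0.7, -4.2, -0.4]
finger_gap: 0.0131
```

```bash
cat > rd.py <<'E'
from h import *
s=manip.sense(); print(s['eef_pos'],s['contact_force'],s['finger_gap'])
im=save('wrist','wr_%d.png'%(s['time_s']*100)); a,q=needle(im,(324,140),20,60); print(a,a/18,q)
E
python3 rd.py
```

```text
[ 0.57003408 -0.08097652  0.13907418] [-0.73558675 -4.15959386 -0.40658731] 0.013074377583261368
0.6692679195961044 0.037181551088672465 0.116796896
```

Emit:
servo_tool --series "0 -0.3 3.5 0 0; 0 -0.3 3.5 0 0; 0 -0.1 1 0 0"

```text
time_s: 4.97
eef_pos: [0.5696, -0.0756, 0.1391]
tool_rot: [[-0.087, 0.996, -0.001], [0.996, 0.086, -0.037], [-0.037, -0.004, -0.999]]
contact_force: [-0.2, -4.9, -1.2]
finger_gap: 0.0131
```

```bash
python3 rd.py
```

```text
[ 0.56957335 -0.07563372  0.13908784] [-0.15036329 -4.89651978 -1.17456244] 0.013109703795214351
65.51617301387492 3.639787389659718 0.11020843
```

Emit:
servo_tool --series "0 -0.3 3 0 0; 0 -0.3 3 0 0; 0 -0.2 2 0 0; 0 0 0.5 0 0"

```text
time_s: 5.35
eef_pos: [0.5692, -0.0708, 0.1391]
tool_rot: [[-0.088, 0.996, -0.0], [0.995, 0.088, -0.044], [-0.044, -0.004, -0.999]]
contact_force: [-0.1, -3.1, -0.1]
finger_gap: 0.0129
```

```bash
python3 rd.py
```

```text
[ 0.56915289 -0.07082373  0.13909761] [-0.14276198 -3.13205118 -0.07419955] 0.012930456177005981
145.4201004240079 8.078894468000438 0.105218396
```

Emit:
servo_tool --series "0 -0.2 2.5 0 0; 0 -0.1 1.5 0 0; 0 0 0 0 0; 0 0 0 0 0"

```text
time_s: 5.73
eef_pos: [0.569, -0.0687, 0.1391]
tool_rot: [[-0.088, 0.996, -0.0], [0.995, 0.088, -0.047], [-0.047, -0.004, -0.999]]
contact_force: [-0.9, -3.8, -0.3]
finger_gap: 0.0129
```

```bash
python3 rd.py
```

```text
[ 0.56899517 -0.06870714  0.13910908] [-0.921781   -3.8136244  -0.32462095] 0.012872238290804127
179.24055974228253 9.957808874571251 0.08805711
```

Emit:
servo_tool --series "0 0 -0.3 0 0; 0 0 0 0 0; 0 0 0 0 0; 0 0 0 0 0; 0.3 0 0 0 0"

```text
time_s: 6.2
eef_pos: [0.5691, -0.0684, 0.1391]
tool_rot: [[-0.088, 0.996, 0.0], [0.995, 0.088, -0.046], [-0.046, -0.004, -0.999]]
contact_force: [0.4, -0.3, 0.8]
finger_gap: 0.0243
```

Emit:
servo_tool --series "0.6 0 0 0 0; 0.8 0 0 0 0; 1 0 0 0 0; 1 0 0 0 0"

```text
time_s: 6.53
eef_pos: [0.5696, -0.0669, 0.1392]
tool_rot: [[-0.088, 0.996, 0.001], [0.995, 0.088, -0.044], [-0.044, -0.003, -0.999]]
contact_force: [0.7, 0.1, -0.6]
finger_gap: 0.0729
```

```bash
python3 rd.py
```

```text
[ 0.56955203 -0.06687243  0.1392198 ] [ 0.65509061  0.0719965  -0.6441763 ] 0.07288748042783819
182.3358078898131 10.129767104989618 0.09588268
```

Emit:
servo_tool --series "1 0 0 20 0; 1 0 0 35 0; 1 0 0 35 0; 1 2 25 15 0; 1 3 35 0 0" --grip_force 40

```text
time_s: 7.0
eef_pos: [0.5725, -0.0095, 0.2465]
tool_rot: [[-0.081, 0.997, -0.005], [0.996, 0.081, -0.044], [-0.043, -0.009, -0.999]]
contact_force: [0.3, -0.4, -0.7]
finger_gap: 0.0857
```

Emit:
servo_tool --series "1 3 36 0 0; 1 3 36 0 0; 1 2 24 0 0; 1 0 0 0 0; 1 0 0 0 0"

```text
time_s: 7.42
eef_pos: [0.5816, 0.0958, 0.2503]
tool_rot: [[-0.084, 0.996, 0.003], [0.996, 0.084, -0.04], [-0.04, -0.0, -0.999]]
contact_force: [-0.8, -0.1, 0.6]
finger_gap: 0.0854
```

```bash
python3 - <<'E'
from h import *
im=save('scene','sc2.png',(290,200,450,320),5)
s=manip.sense(); print(s['eef_pos'],s['joints'])
im=save('wrist','w5.png')
cv2.imwrite('pics/comb.png',np.hstack([cv2.resize(cv2.imread('pics/sc2.png'),(400,300)),cv2.resize(im[:,:,::-1],(400,300))]))
E
```

```text
[0.58157665 0.09560512 0.25026164] [ 0.15982499  0.38106184  1.61198758 -0.04308736  1.15198863  0.09415949]
```

View pics/comb.png

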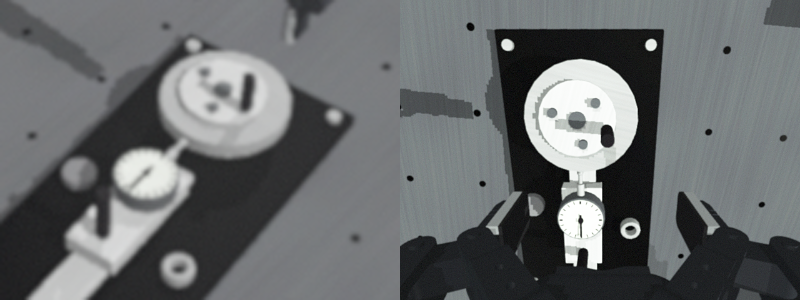

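```bash
python3 - <<'E'
from h import *
s=manip.sense()
for p,z in [((332,227),.108),((328,202),.068),((283,194),.066)]: print(px2w('wrist',p,z,s).round(4))
d=px2w('wrist',(290,350),.062,s); print('dial',d)
P=np.array([d,d+[-.0087*2.5,.0249,0]])
print(w2px('scene',P),cam('scene')[3])
E
```

```text
[0.5857 0.1052 0.108 ]
[0.5834 0.1097 0.068 ]
[0.5543 0.1121 0.066 ]
dial [ 0.56502521 -0.00618334  0.062     ]
[[349.21000604 268.87763945]
 [348.86576391 257.57348905]] [ 1.09549291 -0.6923846   1.05884163]
```

Emit:
servo_tool --series "1 3 12 -20 0; 1 1 0.5 -25 0; 1 1 0.5 -15 0; 1 0.5 0 0 0; 1 0 0 0 0"

```text
time_s: 7.93
eef_pos: [0.5877, 0.1017, 0.1896]
tool_rot: [[-0.074, 0.997, 0.005], [0.996, 0.075, -0.041], [-0.042, 0.002, -0.999]]
contact_force: [-0.6, -0.1, -0.1]
finger_gap: 0.0856
```

Emit:
servo_tool --series "1 -3 8 -12 0.6; 1 0 1 -14 0; 1 0 1 -10 0; 1 0 0 -3 0; 1 0 0 0 0"

```text
time_s: 8.35
eef_pos: [0.5869, 0.1078, 0.154]
tool_rot: [[-0.079, 0.997, 0.013], [0.996, 0.08, -0.041], [-0.042, 0.009, -0.999]]
contact_force: [-0.2, -0.5, -0.5]
finger_gap: 0.0854
```

Emit:
servo_tool --series "0.5 -3 2 -5 0; 0.3 0 0 0 0; 0.1 0 0 0 0; 0 0 0 0 0; 0 0 0 0 0" --grip_force 40

```text
time_s: 8.77
eef_pos: [0.585, 0.1093, 0.1514]
tool_rot: [[-0.078, 0.997, 0.017], [0.996, 0.078, -0.041], [-0.042, 0.014, -0.999]]
contact_force: [0.9, 0.3, 0.0]
finger_gap: 0.0257
```

Emit:
servo_tool --series "0 0 0 0 0; 0 0 0 0 0; 0 0 0 0 0; 0 0 0 0 0"

```text
time_s: 9.1
eef_pos: [0.5838, 0.1093, 0.1518]
tool_rot: [[-0.078, 0.997, 0.014], [0.996, 0.078, -0.041], [-0.042, 0.011, -0.999]]
contact_force: [-1.2, 0.3, 0.3]
finger_gap: 0.0114
```

```bash
cat >> h.py <<'E'
AX=np.array([.5535,.113])
def dialread():
    "reading in mm from the scene camera: try needle tip at 21 mm for each angle on the projected dial"
    im=cams.grab_frame('scene'); g=im.astype(float).mean(2).astype(np.float32)
    return im,g
def where():
    s=manip.sense(); p=s['eef_pos']+.054*np.array(s['tool_rot'])[:,2]; d=p[:2]-AX
    return s,p,np.hypot(*d)*1000,np.degrees(np.arctan2(d[1],d[0]))
E
python3 - <<'E'
from h import *
s,p,r,a=where(); print(p,r,a,s['contact_force'],s['finger_gap'],s['eef_pos'])
im,g=dialread(); cv2.imwrite('pics/f0.png',im[:,:,::-1])
b=im[200:330,270:450]; cv2.imwrite('pics/f0c.png',cv2.resize(b,None,fx=4.4,fy=4.4,interpolation=cv2.INTER_CUBIC)[:,:,::-1])
E
```

```text
[0.58456053 0.1070957  0.09789659] 31.616721514822324 -10.76295147480955 [-1.23444653  0.27536321  0.25338049] 0.011435990112319381 [0.58379444 0.10930784 0.15184582]
```

View pics/f0c.png

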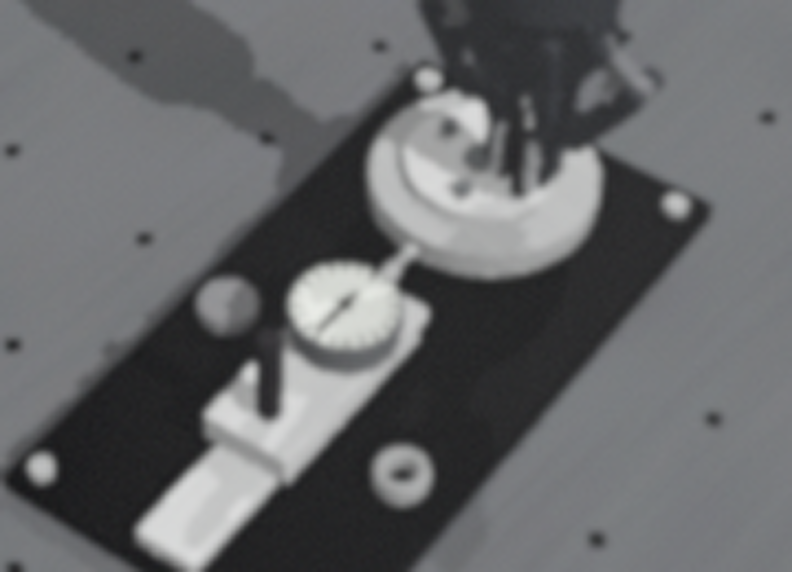

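```bash
cat >> h.py <<'E'
DC=None
def scread(im,full=False):
    # dial centre: shift the projected pattern so that the centre falls on C
    C=np.array([348.4,269.1]); th=np.radians(4.9)
    d0=px2w('scene',C,.063)
    g=im.astype(float).mean(2).astype(np.float32); a=np.arange(0,360,1.); r=np.linspace(.005,.019,20)
    A=np.radians(a); R=np.array([[np.cos(th),-np.sin(th)],[np.sin(th),np.cos(th)]])
    u=(R@np.array([np.sin(A),np.cos(A)])).T  # clockwise from rig +y
    P=d0+np.concatenate([u[:,None,:]*r[None,:,None],np.zeros((360,20,1))],2)
    q=w2px('scene',P.reshape(-1,3)).reshape(360,20,2).astype(np.float32)
    v=cv2.remap(g,q[...,0].copy(),q[...,1].copy(),cv2.INTER_CUBIC).mean(1)
    v=cv2.GaussianBlur(np.r_[v,v,v][:,None],(1,1),0)[360:720,0]
    k=v.argmin(); d=(a-a[k]+180)%360-180; m=abs(d)<30; w=np.clip(np.median(v)-v,0,None)*m
    ang=(a[k]+(w*d).sum()/w.sum())%360
    return ang/18, v.min()/np.median(v)
E
cat > tk.py <<'E'
from h import *
import sys,json
s,p,r,a=where()
im=cams.grab_frame('scene'); cv2.imwrite('pics/t_%d.png'%(s['time_s']*100),im[:,:,::-1])
m,q=scread(im)
open('log.txt','a').write(f"{s['time_s']} {p[0]} {p[1]} {m} {q}\n")
print('r %.1f a %.1f reading %.2f q %.2f'%(r,a,m,q),'F',s['contact_force'].round(1),'z %.3f'%s['eef_pos'][2],'tilt',np.array(s['tool_rot'])[:,2].round(3),'gap',s['finger_gap'])
st=float(sys.argv[1]) if len(sys.argv)>1 else 12
c=p[:2]-AX; A=np.radians(a); cur=c*1000
for i in range(5):
    A+=np.radians(st); n=32*np.array([np.cos(A),np.sin(A)]); print('%.1f %.1f'%tuple(n-cur)); cur=n
E
python3 tk.py 15
```

```text
r 31.6 a -10.8 reading 10.50 q 0.75 F [ 0.  -0.8  0.3] z 0.152 tilt [ 0.014 -0.041 -0.999] gap 0.011501650451972665
0.9 8.3
-1.7 8.2
-3.8 7.5
-5.6 6.2
-7.0 4.6
```

Emit:
servo_tool --series "0 0.9 8.3 0 0; 0 -1.7 8.2 0 0; 0 -3.8 7.5 0 0; 0 -5.6 6.2 0 0; 0 -2 1 0 0"

```text
time_s: 9.62
eef_pos: [0.5763, 0.1373, 0.1518]
tool_rot: [[-0.079, 0.997, 0.025], [0.996, 0.08, -0.049], [-0.051, 0.021, -0.998]]
contact_force: [2.8, 0.1, -1.2]
finger_gap: 0.0114
```

```bash
python3 tk.py 17
```

```text
r 32.5 a 41.9 reading 7.08 q 0.72 F [ 2.8  0.1 -1.2] z 0.152 tilt [ 0.025 -0.049 -0.998] gap 0.011429750919530838
-7.7 5.7
-8.7 3.6
-9.4 0.9
-9.3 -1.9
-8.3 -4.5
```

Emit:
servo_tool --series "0 -7.7 5.7 0 0; 0 -8.7 3.6 0 0; 0 -9.4 0.9 0 0; 0 -4 -0.5 0 0; 0 0 0 0 0"

```text
time_s: 10.08
eef_pos: [0.5517, 0.1486, 0.1518]
tool_rot: [[-0.079, 0.996, 0.039], [0.996, 0.08, -0.045], [-0.048, 0.036, -0.998]]
contact_force: [2.3, -0.7, -0.5]
finger_gap: 0.0116
```

```bash
python3 tk.py 17
```

```text
r 33.2 a 89.5 reading 5.55 q 0.76 F [ 2.3 -0.7 -0.5] z 0.152 tilt [ 0.039 -0.045 -0.998] gap 0.011601713732428715
-9.4 -2.5
-8.6 -4.0
-7.0 -6.3
-4.9 -8.1
-2.3 -9.2
```

Emit:
servo_tool --series "0 -9.2 -1.7 0 0; 0 -8.6 -4 0 0; 0 -7 -6.3 0 0; 0 -2.5 -4 0 0; 0 0 0 0 0"

```text
time_s: 10.55
eef_pos: [0.526, 0.1366, 0.1518]
tool_rot: [[-0.075, 0.996, 0.043], [0.997, 0.076, -0.034], [-0.038, 0.04, -0.998]]
contact_force: [2.2, -1.4, -1.3]
finger_gap: 0.0117
```

```bash
sed -i 's/^AX=.*/AX=np.array([.5533,.114])/' h.py; python3 tk.py 17
```

```text
r 32.4 a 140.3 reading 6.96 q 0.71 F [ 2.2 -1.4 -1.3] z 0.152 tilt [ 0.043 -0.034 -0.998] gap 0.011670223194008613
-4.6 -8.4
-2.3 -9.2
0.5 -9.4
3.2 -8.9
5.7 -7.6
```

Emit:
servo_tool --series "0 -4.6 -8.4 0 0; 0 -2.3 -9.2 0 0; 0 0.5 -9.4 0 0; 0 1.5 -4 0 0; 0 0 0 0 0"

```text
time_s: 11.02
eef_pos: [0.5199, 0.108, 0.1518]
tool_rot: [[-0.071, 0.997, 0.038], [0.997, 0.072, -0.027], [-0.03, 0.035, -0.999]]
contact_force: [0.9, 0.6, -0.4]
finger_gap: 0.0114
```

```bash
python3 tk.py 17
```

```text
r 32.3 a -166.6 reading 10.65 q 0.72 F [ 0.9  0.6 -0.4] z 0.152 tilt [ 0.038 -0.027 -0.999] gap 0.011396632809570784
3.8 -8.7
5.9 -7.4
7.8 -5.3
9.0 -2.8
9.5 -0.0
```

Emit:
servo_tool --series "0 3.8 -8.7 0 0; 0 5.9 -7.4 0 0; 0 5 -3.5 0 0; 0 0 0 0 0"

```text
time_s: 11.4
eef_pos: [0.5327, 0.0895, 0.1518]
tool_rot: [[-0.071, 0.997, 0.03], [0.997, 0.072, -0.026], [-0.028, 0.028, -0.999]]
contact_force: [2.1, 0.0, 0.7]
finger_gap: 0.0119
```

```bash
python3 tk.py 17
```

```text
r 32.1 a -126.2 reading 12.69 q 0.79 F [2.1 0.  0.7] z 0.152 tilt [ 0.03  -0.026 -0.999] gap 0.01186256141701471
8.4 -4.3
9.3 -1.8
9.4 1.0
8.7 3.7
7.2 6.1
```

Emit:
servo_tool --series "0 8.4 -4.3 0 0; 0 9.3 -1.8 0 0; 0 4.5 0 0 0; 0 0 0 0 0"

```text
time_s: 11.78
eef_pos: [0.5516, 0.0835, 0.1518]
tool_rot: [[-0.072, 0.997, 0.02], [0.997, 0.073, -0.027], [-0.028, 0.018, -0.999]]
contact_force: [0.0, 1.5, -0.5]
finger_gap: 0.0118
```

```bash
python3 tk.py 17
```

```text
r 32.0 a -91.1 reading 13.45 q 0.78 F [ 0.   1.5 -0.5] z 0.152 tilt [ 0.02  -0.027 -0.999] gap 0.011789474451232955
9.4 1.2
8.6 3.9
7.1 6.3
5.0 8.1
2.4 9.2
```

Emit:
servo_tool --series "0 9.4 1.2 0 0; 0 8.6 3.9 0 0; 0 4.5 3.5 0 0; 0 0 0 0 0"

```text
time_s: 12.17
eef_pos: [0.5714, 0.0898, 0.1518]
tool_rot: [[-0.075, 0.997, 0.012], [0.997, 0.075, -0.034], [-0.034, 0.01, -0.999]]
contact_force: [0.1, 3.7, 1.6]
finger_gap: 0.0118
```

```bash
python3 tk.py 17
```

```text
r 32.1 a -54.1 reading 12.62 q 0.77 F [0.1 3.7 1.6] z 0.152 tilt [ 0.012 -0.034 -0.999] gap 0.0117500621964889
6.7 6.7
4.5 8.3
1.9 9.3
-0.9 9.4
-3.6 8.7
```

Emit:
servo_tool --series "0 6.7 6.7 0 0; 0 4.5 8.3 0 0; 0 1 5 0 0; 0 0 0 0 0"

```text
time_s: 12.55
eef_pos: [0.5833, 0.1067, 0.1518]
tool_rot: [[-0.077, 0.997, 0.012], [0.996, 0.078, -0.042], [-0.042, 0.009, -0.999]]
contact_force: [-0.8, 0.8, 2.6]
finger_gap: 0.0115
```

```bash
python3 tk.py 17
```

```text
r 32.1 a -17.3 reading 10.83 q 0.78 F [-0.8  0.8  2.6] z 0.152 tilt [ 0.012 -0.042 -0.999] gap 0.011542529122066218
1.3 9.4
-1.4 9.4
-4.0 8.6
-6.4 7.0
-8.1 4.8
```

Emit:
servo_tool --series "0 1.3 9.4 0 0; 0 -1.4 9.4 0 0; 0 0 0 0 0; 0 0 0 0 0"

```text
time_s: 12.93
eef_pos: [0.5836, 0.1243, 0.1518]
tool_rot: [[-0.078, 0.997, 0.015], [0.996, 0.078, -0.044], [-0.045, 0.011, -0.999]]
contact_force: [0.1, -3.7, 1.1]
finger_gap: 0.0114
```

```bash
python3 tk.py -17; cat > fit.py <<'E'
from h import *
from scipy.optimize import least_squares
L=np.loadtxt('log.txt'); x,y,m=L[:,1],L[:,2],L[:,3]
c=least_squares(lambda p:np.hypot(x-p[0],y-p[1])-.032,[*AX]).x
print('axis',c,'res mm',((np.hypot(x-c[0],y-c[1])-.032)*1000).round(1))
a=np.arctan2(y-c[1],x-c[0])
def gap(t,e=3.5): # contact distance of tip front from axis, ball 4 on disc 60
    return e*np.cos(t)+np.sqrt(64**2-(e*np.sin(t))**2)-64
f=lambda p:p[0]+gap(a-p[1])-m
# plus a reader error harmonic in the dial angle (centre offset / oblique view)
f2=lambda p:p[0]+gap(a-p[1])+p[2]*np.cos(m*np.pi/10)+p[3]*np.sin(m*np.pi/10)-m
for F,n in((f,2),(f2,4)):
    s=least_squares(F,[9,-1.5,0,0][:n]); J=np.linalg.pinv(s.jac.T@s.jac)
    print(s.x,'peak deg',np.degrees(s.x[1]),'+-',np.degrees(np.sqrt(J[1,1])*s.fun.std()),'res',s.fun.round(2))
print(np.degrees(a).round(1),m.round(2))
E
python3 fit.py
```

```text
r 32.1 a 14.2 reading 8.72 q 0.79 F [ 0.1 -3.7  1.1] z 0.152 tilt [ 0.015 -0.044 -0.999] gap 0.01136443670299098
0.8 -9.4
-1.9 -9.3
-4.5 -8.3
-6.7 -6.7
-8.4 -4.4
axis [0.55322745 0.11406476] res mm [0.1 0.  0.2 0.3 0.3 0.1 0.  0.2 0.2 0.2]
[ 9.65824499 -1.56310772] peak deg -89.55947550437735 +- 2.136739871171489 res [-0.15  0.28  0.61  0.38 -0.28 -0.25 -0.3  -0.14 -0.18  0.02]
[ 9.32566785 -1.57179585 -0.48200003 -0.352041  ] peak deg -90.05726828366342 +- 0.4051427720610579 res [ 0.02 -0.06  0.01  0.06 -0.04  0.02 -0.09  0.1   0.01 -0.03]
[ -12.6   40.1   89.   140.3 -166.4 -126.   -91.   -54.1  -17.3   14.1] [10.5   7.08  5.55  6.96 10.65 12.69 13.45 12.62 10.83  8.72]
```

Fit: the high spot is under the plunger at a pin angle of −90.0° (world), residuals under 0.1 mm. I'm turning back about 104° to reach it.

Emit:
servo_tool --series "0 0.8 -9.4 0 0; 0 -1.9 -9.3 0 0; 0 -4.5 -8.3 0 0; 0 -3.5 -3.5 0 0; 0 0 0 0 0"

```text
time_s: 13.4
eef_pos: [0.5779, 0.0972, 0.1518]
tool_rot: [[-0.075, 0.997, 0.026], [0.997, 0.075, -0.031], [-0.033, 0.023, -0.999]]
contact_force: [-0.1, 1.2, 1.0]
finger_gap: 0.0118
```

```bash
sed -i 's/^AX=.*/AX=np.array([.55323,.11406])/' h.py; python3 tk.py -10
```

```text
r 32.0 a -35.3 reading 12.03 q 0.77 F [-0.1  1.2  1. ] z 0.152 tilt [ 0.026 -0.031 -0.999] gap 0.011753133291942374
-3.6 -4.3
-4.3 -3.6
-4.8 -2.8
-5.3 -1.9
-5.5 -0.9
```

Emit:
servo_tool --series "0 -3.6 -4.3 0 0; 0 -4.3 -3.6 0 0; 0 -4.8 -2.8 0 0; 0 -5.3 -1.9 0 0; 0 -4 -0.7 0 0"

```text
time_s: 13.87
eef_pos: [0.5612, 0.0854, 0.1519]
tool_rot: [[-0.075, 0.996, 0.04], [0.997, 0.076, -0.027], [-0.03, 0.038, -0.999]]
contact_force: [6.3, -1.5, -4.2]
finger_gap: 0.0118
```

Emit:
servo_tool --series "0 0 0 0 0; 0 0 0 0 0"

```text
time_s: 14.03
eef_pos: [0.5604, 0.085, 0.1518]
tool_rot: [[-0.075, 0.996, 0.038], [0.997, 0.076, -0.028], [-0.03, 0.036, -0.999]]
contact_force: [2.3, 0.3, -0.5]
finger_gap: 0.0114
```

```bash
python3 tk.py -5; python3 fit.py
```

```text
r 31.9 a -73.1 reading 13.18 q 0.78 F [ 2.3  0.3 -0.5] z 0.152 tilt [ 0.038 -0.028 -0.999] gap 0.01141650106518256
-2.7 -0.7
-2.8 -0.5
-2.8 -0.2
-2.8 0.0
-2.8 0.3
axis [0.55322385 0.11407499] res mm [ 0.1  0.   0.1  0.3  0.3  0.1  0.1  0.2  0.2  0.2 -0.  -0. ]
[ 9.6947005  -1.55240066] peak deg -88.94600593184845 +- 2.0306329038590567 res [-0.07  0.35  0.65  0.39 -0.28 -0.23 -0.26 -0.08 -0.11  0.1  -0.32 -0.12]
[ 9.31662198 -1.56804077 -0.50088262 -0.35720641] peak deg -89.84211809064035 +- 0.47145520645151406 res [ 0.05 -0.05  0.    0.05 -0.05  0.02 -0.09  0.11  0.03 -0.01 -0.13  0.06]
[ -12.6   40.1   89.   140.3 -166.4 -126.   -91.   -54.1  -17.4   14.1
  -35.4  -73.1] [10.5   7.08  5.55  6.96 10.65 12.69 13.45 12.62 10.83  8.72 12.03 13.18]
```

Emit:
servo_tool --series "0 -4 -0.9 0 0; 0 -4 -0.3 0 0; 0 -3 0 0 0; 0 0 0 0 0; 0 0 0 0 0"

```text
time_s: 14.5
eef_pos: [0.5521, 0.0836, 0.1518]
tool_rot: [[-0.076, 0.996, 0.045], [0.997, 0.077, -0.028], [-0.032, 0.042, -0.999]]
contact_force: [2.4, 0.7, -0.4]
finger_gap: 0.0116
```

```bash
python3 tk.py -5
```

```text
r 32.0 a -87.7 reading 13.46 q 0.79 F [ 2.4  0.7 -0.4] z 0.152 tilt [ 0.045 -0.028 -0.999] gap 0.011565693235046132
-2.8 -0.0
-2.8 0.3
-2.7 0.5
-2.7 0.7
-2.6 1.0
```

Emit:
servo_tool --series "0 -1.5 0 0 0; 0 0 0 0 0; 0 0 0 0 0; 0.3 0 0 0 0; 0.6 0 0 0 0"

```text
time_s: 14.97
eef_pos: [0.5509, 0.0837, 0.1519]
tool_rot: [[-0.076, 0.996, 0.046], [0.997, 0.078, -0.028], [-0.032, 0.043, -0.999]]
contact_force: [0.0, 0.3, -0.0]
finger_gap: 0.035
```

Emit:
servo_tool --series "1 0 0 0 0; 1 0 0 0 0; 1 0 0 0 0; 1 0 0 20 0; 1 0 0 30 0"

```text
time_s: 15.38
eef_pos: [0.547, 0.0833, 0.1974]
tool_rot: [[-0.076, 0.997, 0.032], [0.997, 0.077, -0.03], [-0.032, 0.03, -0.999]]
contact_force: [0.9, -0.3, -0.2]
finger_gap: 0.0855
```

Emit:
servo_tool --series "1 0 0 30 0; 1 0 -30 20 0; 1 0 -35 0 0; 1 0 0 0 0; 1 0 0 0 0"

```text
time_s: 15.8
eef_pos: [0.5491, 0.0172, 0.2565]
tool_rot: [[-0.079, 0.996, 0.045], [0.996, 0.08, -0.029], [-0.033, 0.042, -0.999]]
contact_force: [-0.1, 0.6, -0.1]
finger_gap: 0.0851
```

```bash
python3 - <<'E'
from h import *
s=manip.sense(); print(s['eef_pos'],s['contact_force'],s['finger_gap'])
im=save('wrist','end.png'); print(scread(cams.grab_frame('scene')))
E
```

```text
[0.54907199 0.0172402  0.25650895] [-0.10719657  0.59928239 -0.14807685] 0.08513813353509857
(np.float64(13.320549560611113), np.float32(0.78130186))
```

View pics/end.png

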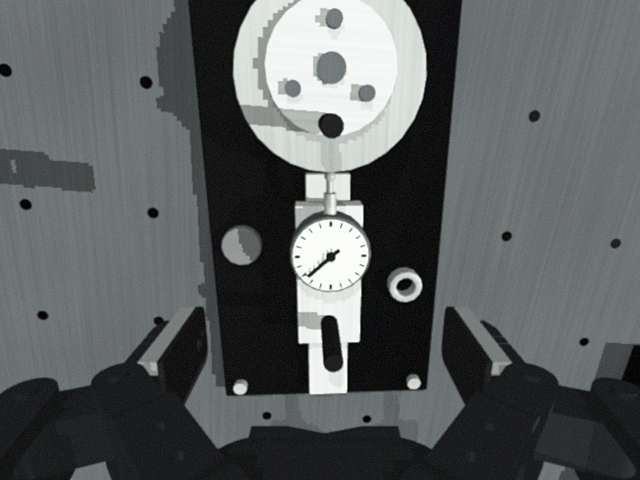

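The arm is clear. The needle, from (331,257) to (308,276), stands at about 230°, which is 12.8 mm. The fit's maximum is 9.32 + 3.5 = 12.82 mm, so the two agree.

```bash
python3 -c "
from cell import ticket
print(ticket.finish_job())"
```

```text
the job is handed in; nothing more can be done
None
```

The job is done and handed in at about 16 s of robot time; it reports no verdict.

- **Indicator:** I slid it up by its post to a reading of about 10.0 mm and let go. It still read about 10.1 mm afterwards.
- **Full turn:** I turned the stage anticlockwise by the crank pin to about 6.4 rad from its zero. The plunger stayed on the rim, with readings between about 5.5 and 13.5 mm.
- **High spot:** A fit over 12 readings puts it under the plunger at a pin angle of −90° ± 0.5° in world axes. I turned back to about −89° (last measured −87.7°, then one small nudge of about 1.5 mm) and released everything.
- **Last checks:** The wrist camera read about 12.8 mm, matching the fit's maximum of 12.82 mm. No force was left on the tool.
- **Disagreements:**
  - The scene camera read 13.3 mm at the end. It is oblique and reads about 0.5 mm high; the fit corrected for that. Without the correction, the fit put the high spot at −88.9° ± 2°, still well within the 13° allowed.
  - The spindle showed up about 6–7 mm from where the plate's centre would put it, so I worked from measured positions instead.
- **Loose things:** I did not touch any of them. The collar and lens cap looked undisturbed in the last picture; the rest were outside it.

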